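# Peel the tight cover off a light tray of hubs and hold it up

### The arm

A 7-joint arm with a two-finger parallel gripper is mounted at the origin on a cart in front of the work surface, level with it; the furniture and walls round the work are solid. World frame = base frame: x ahead of the robot, y to its left, z up, the work surface at z = 0. Lengths are in m, angles in rad, forces in N, time in s.
With the tool pointing down it reaches from about 0.4 to 0.9 m from the base axis. Payload 5.5 kg.
Tool frame: the origin (TCP) lies on the front face of the gripper's body, between the roots of the fingers; the fingertips stand 73 mm ahead of it and the grasp point (between the pads) lies 54 mm ahead of it (bot.nose_length is the distance from the TCP to the fingertips, in m); z points along the fingers, y is the line along which they close (so a half turn about z gives the same grasp; the last joint's range is limited). The gripper opens to 85 mm and grips with 20 to 120 N. Pads are 22 mm wide; open, the fingers measure 114 mm over their backs; the gripper's body (76 mm by 85 mm) begins 54 mm behind the grasp point. The pads swing forward as they close: fully open they stand 13 mm farther back than shut.
Start: joints at [1.498, 0.501, -0.427, 1.55, 0.221, 1.138, -0.21], TCP at [0.214, -0.614, 0.304] pointing down, gripper open.
Joint ranges: [-2.88, 2.88], [-0.31, 2.03], [-1.54, 1.56], [0.2, 2.42], [-1.41, 4.55], [0.19, 2.02], [-2.57, 2.57]. Speed limits (rad/s): [2.57, 2.57, 3.14, 3.14, 3.14, 3.14, 3.14].

### API

Orientations are given as a unit quaternion [w, x, y, z].
In Python, from cell import bot, vision, spotter gives the robot as it stands. The module is installed in compiled form; this text tells all that it offers.
- The arm moves only by the shell command python3 -m jog FILE [FORCE], which reads ROWS from the file FILE. ROWS is a JSON object whose key "motion" holds a list of rows, 1 to 5 of them, each of 5 numbers: the finger opening in m, then dx, dy, dz in m, then a turn about the tool's z in rad; each row shifts and turns the commanded pose from where the row before left it, along the tool's axes as they then stand; what a row does not reach is not made up. A row lasts 1/8 s, in which the tool goes at most 0.0625 m and 0.188 rad, less where a joint would pass 70% of its speed; a pose out of reach is approached as far as the arm can. The fingers move at their own pace and stop on an object; FORCE is the grip in N (left out, the last holds). Time passes only in rows, so rows that do not move let the fingers close. It prints the time, the measured TCP pose, the force, the opening and the grip force at its end. Input that does not fit is refused with a message, and nothing moves.
- bot.read_state(): the state, without advancing time (a new reading comes with each control period).
- vision.get_image(name): name is "scene" or "top" or "wrist"; returns the picture (400x640x3 uint8, red, green, blue); there is no depth.
- vision.calibration(name): a dict with "fovy" (degrees; the focal length in pixels is half the picture's height over the tangent of half this angle, whatever the lens; pixels are square), "cx", "cy" (the principal point, pixels), "distortion" ([k1, k2, p1, p2, k3] as OpenCV has them; the pictures are not rectified), "origin" and "rotation" of the camera in the world. Camera axes: x right, y up, looking along -z (the intrinsics and any distortion apply to the point x, -y, -z); pixel columns grow to the right and rows downward; lengths in m; the calibration is good to about 2 mm. A picture is of the moment at which its call begins: read the wrist's pose just before it. calibration takes no time and is no camera call; for the wrist camera it gives the pose at the moment of the call.
- bot.job_done(): hands the job in; it is judged then, once.
Trained networks look in the newest picture that a camera, given by its name, has taken for a name from the list of things; names that differ only in an ending like _2 or _b are one class to them, and where a whole thing is asked for, a point or a joint stands for the part that bears it (a point fixed in the world has none). Each returns a list of dicts, best first, with "conf" (0 to 1); they miss things now and then, are a little off and sometimes report something else, mostly with a low value. They report only what shows in the picture. A call takes as long as a camera call. They do not tell look-alikes from the thing itself.
- spotter.trace(thing, camera): "pixels" (400x640 bool, what is visible of it) and "extent" ([left, top, right, bottom] in pixels, round what is visible of it).
- spotter.pinpoint(thing, camera): "uv" ([column, row] in pixels: a listed point, or the origin of a listed thing).
The state is a dict: "clock": time; "q": joint angles; "qd": joint speeds; "effort": joint torques, N m; "tcp_pos": TCP position; "orientation": TCP orientation; "wrist_force": force on the tool from outside, world axes, zero at the start; "moment": the same for the moment, N m; "gripper_width": finger opening in m; "grip_force": force on a finger pad.
Only numpy, scipy, OpenCV 4.12 (cv2) and the standard library are available. Lean on these libraries where they do the work, as an engineer would, in place of code of your own. Each camera call takes 0.05 s, during which the arm holds its last target. There are 200 camera calls.

### The job

The cover snaps so tightly onto the light tray of hubs that the tray would come up with it: first stand the steel bar on the tray's wide lip, centred and flush against the edge of the cover, and let go, so that its weight holds the tray down. Then peel the cover off by lifting one of the two corners next to the bar first, while the corner diagonally opposite is still down, without lifting, tipping or dragging the tray, knocking the bar away or disturbing the other things. Finish still holding the cover, level and right side up, about 20 cm above the bench and off to one side so that the tray is uncovered.

Things in the scene. Friction and masses are not known exactly. Their poses are not given: they have to be found in the camera images.
- tray: White formed tray, loose, 0.3 kg with six black hubs: x -84 to +68, y -90 to +90 mm, flat top 32 mm above the bench. Origin: under the well's centre, at bench level. The cover leaves 26 mm of the top free along the front (-x: the wide lip), 9 mm elsewhere. Inside the cover the well's rim (106 x 150, 12 mm tall) holds it with four sprung beads, about 3 N each: two in front, one amid each side.
- lip (a point): Point on the tray's flat top, on the wide lip, at x = -67, y = 0, z = 32 mm in the tray's frame: where the middle of the bar's underside belongs when it is flush. The lip runs along the tray's y, 180 mm long; the cover's front edge is 8 mm to its +x side.
- cover: Frosted see-through formed cover, snapped on over the tray's rim, resting on its flat top, axes as the tray's: 118 mm along x, 162 along y, 18 high (upper face 50 mm above the bench), skirt 3 mm, 70 g. Origin: centre of its lower edge plane, 32 mm above the tray's. In each corner of its upper face stands a lug to grip it by: 30 mm along x, 12 along y, 16 high, top 66 mm above the bench.
- bar: Ground steel bar (a parallel: straightedge and weight), loose, standing on its narrow edge on the bench: 16 mm thick (x), 140 mm long (y), 40 mm high (z), 0.7 kg. Origin: centre of its underside. In place on the lip its y axis lies along the tray's (either way round), its +x or -x face against the cover, its top 22 mm above the cover's upper face and 6 mm above the lugs.
- lug_fl (a point): Point in the cover's lug at the front left (seen facing the tray's +x): 8 mm below the middle of the lug's top, at x = -41, y = +70, z = 26 mm in the cover's frame; next to the wide lip. The press (0.26 m high) stands beyond this corner, so lug_fr has more room.
- lug_fr (a point): The same point in the front right lug: x = -41, y = -70, z = 26 mm in the cover's frame; next to the wide lip.
- lug_bl (a point): The same point in the back left lug: x = +41, y = +70, z = 26 mm in the cover's frame; the far end of the diagonal from lug_fr.
- lug_br (a point): The same point in the back right lug: x = +41, y = -70, z = 26 mm in the cover's frame; the far end of the diagonal from lug_fl.
- torque_driver: Bystander: screwdriver with a red and black grip, 188 mm long, lying behind; origin under its middle.
- hex_key: Bystander: small black hex key, 88 x 31 x 6 mm, lying near the bench edge on the left; origin under its middle.
- spare_hub: Bystander: black flanged hub, 41 mm across, 39 mm high, standing on the right; origin under its middle.
- mandrel_2: Bystander: pale turned sleeve, 41 mm across, 52 mm high, standing on the right; origin under its middle.
- mandrel_3: Bystander: pale turned sleeve, 37 mm across, 34 mm high, standing on the right, where racks of parts bins 0.16 to 0.25 m high begin behind it; origin under its middle.
- glue_bottle: Bystander: small red bottle with a white nozzle, 134 mm high, on the right; origin under its middle.
Things that resemble listed ones, but are neither listed nor needed, are in the scene too. There is more than one size of the bar; the one meant has the size given above.

How it is judged:
On the way, in this order (a step that is already met when the one before it is completed fails the run):
1. the steel bar stands on the tray's wide lip, centred within 20 mm along it, its face flush along the cover's front edge (gap under 5 mm, within 3 degrees), let go, with the cover still seated (x of bar in the frame of tray between -0.072 and -0.064 m and y of bar in the frame of tray between -0.02 and 0.02 m and z of bar in the frame of tray between 0.029 and 0.035 m and angle between the y axis of bar and the y axis of tray, either way round below 0.052 rad and angle between bar's own z axis and vertical below 0.05 rad and contact force between the fingers and bar below 0.1 N and z of cover in the frame of tray below 0.035 m), for 0.2 s.
2. one of the two corners next to the bar is lifted 10 mm while the corner diagonally opposite is still down (under 5 mm) (((z of lug_fl in the frame of tray above 0.068 m and z of lug_br in the frame of tray below 0.063 m) or (z of lug_fr in the frame of tray above 0.068 m and z of lug_bl in the frame of tray below 0.063 m))), for 0.1 s.
At the end, for the whole second after the job is handed in: The fingers hold the cover still, right side up, within 15 degrees of level, lower edge over 15 cm above the bench, centre over 12 cm beside the tray's, touching neither tray nor bar; the tray lies flat, the bar still on its lip within about 1 cm of the flush place (height (world z) of cover above 0.15 m and angle between cover's own z axis and vertical below 0.26 rad and contact force between the fingers and cover above 1 N and contact force between cover and tray below 0.05 N and contact force between cover and bar below 0.05 N and horizontal distance between cover and tray above 0.12 m and linear speed of cover below 0.04 m/s and angle between tray's own z axis and vertical below 0.03 rad and height (world z) of tray below 0.004 m and x of bar in the frame of tray between -0.078 and -0.06 m and y of bar in the frame of tray between -0.03 and 0.03 m and z of bar in the frame of tray between 0.028 and 0.036 m and angle between the y axis of bar and the y axis of tray, either way round below 0.12 rad); the arm keeps its last pose, push and grip.
It fails at once if the tray is lifted or tipped (more than 3 degrees or 6 mm) (angle between tray's own z axis and vertical above 0.052 rad or height (world z) of tray above 0.006 m).
It fails at once if the tray is dragged more than 3 cm (distance of tray from where it was at the start of the episode above 0.03 m).
It fails at once if another thing on the bench is shifted more than 3 cm (distance of any of torque_driver, hex_key, spare_hub, mandrel_2, mandrel_3, glue_bottle from where it was at the start of the episode above 0.03 m).
It also fails if it takes over 50 s, if anything falls off the work surface, if the arm or the gripper's body presses on something with over 40 N, if the wrist force passes 120 N, or if a joint passes its speed limit or range.

## Working session

There is one attempt and no reset: what is moved stays moved. The work goes in short steps, Python scripts to look and compute and a shell command to move; the robot and the scene stay as the last step left them, time stands still between calls to the robot, and variables do not carry over. Pictures are saved under pics/ and viewed, at most 14 in all, crops included, and the job is handed in when it is done.

```bash
mkdir -p pics
cat > h.py <<'E'
import numpy as np,cv2
from cell import bot,vision,spotter
def K(c):
    f=200/np.tan(np.radians(c["fovy"])/2)
    return np.array([[f,0,c["cx"]],[0,f,c["cy"]],[0,0,1.]])
def ray(c,uv):
    p=cv2.undistortPoints(np.array(uv,float).reshape(-1,1,2),K(c),np.array(c["distortion"],float)).reshape(-1,2)
    d=np.c_[p[:,0],-p[:,1],-np.ones(len(p))]@np.array(c["rotation"]).reshape(3,3).T
    return np.array(c["origin"]),d
def at(c,uv,z):
    o,d=ray(c,uv); return o+d*((z-o[2])/d[:,2])[:,None]
def proj(c,P):
    R=np.array(c["rotation"]).reshape(3,3); q=(np.atleast_2d(P)-np.array(c["origin"]))@R
    q=q*[1,-1,-1]
    return cv2.projectPoints(q.reshape(-1,1,3),np.zeros(3),np.zeros(3),K(c),np.array(c["distortion"],float))[0].reshape(-1,2)
def snap(n,f):
    im=vision.get_image(n); cv2.imwrite("pics/"+f,im[:,:,::-1]); return im
E
python3 - <<'E'
from h import *
np.set_printoptions(precision=3,suppress=True)
Z=dict(tray=0,lip=.032,cover=.032,bar=0,lug_fl=.058,lug_fr=.058,lug_bl=.058,lug_br=.058)
for n in("top","scene"):
    snap(n,n+"0.png"); c=vision.calibration(n); print(n,c["origin"],c["fovy"])
    for t in Z:
        for r in spotter.pinpoint(t,n)[:3]: print(t,round(r["conf"],2),np.round(r["uv"],1),at(c,r["uv"],Z[t])[0])
s=bot.read_state();print(s["clock"],s["tcp_pos"],s["orientation"])
E
```

```text
top [ 0.319 -0.277  1.069] 49.96655464651048Traceback (most recent call last):
  File "<stdin>", line 7, in <module>
  File "h.py", line 11, in at
    o,d=ray(c,uv); return o+d*((z-o[2])/d[:,2])[:,None]
        ~~~^^^^^^
  File "h.py", line 8, in ray
    d=np.c_[p[:,0],-p[:,1],-np.ones(len(p))]@np.array(c["rotation"]).reshape(3,3).T
                                             ~~~~~~~~~~~~~~~~~~~~~~~~~~~~~~~^^^^^
ValueError: cannot reshape array of size 4 into shape (3,3)
```

View pics/top0.png

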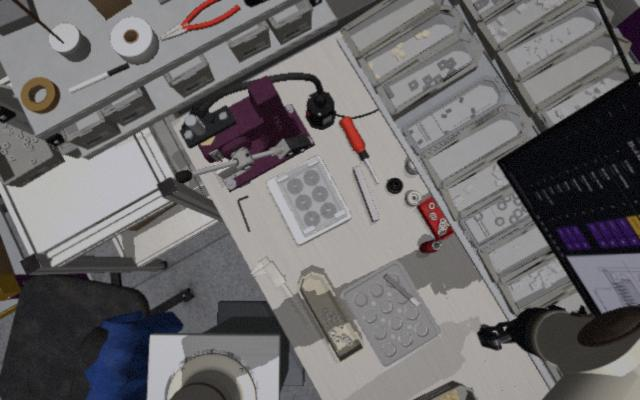

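The top view shows the tray with its cover at about (310,198), a bar-like thing at (367,193) and another one near (403,290). The rotation comes as a quaternion, so I'll fix the helper.

```bash
python3 - <<'E'
s=open('h.py').read().replace('np.array(c["rotation"]).reshape(3,3)','Rq(c["rotation"])')
s=s.replace("def K(","from scipy.spatial.transform import Rotation as Ro\ndef Rq(q): return Ro.from_quat(np.roll(q,-1)).as_matrix()\ndef K(",1)
open('h.py','w').write(s)
E
python3 - <<'E'
from h import *
np.set_printoptions(precision=3,suppress=True)
Z=dict(tray=0,lip=.032,cover=.032,bar=0,lug_fl=.058,lug_fr=.058,lug_bl=.058,lug_br=.058)
for n in("top","scene"):
    im=snap(n,n+"0.png"); c=vision.calibration(n); print(n,c["origin"],c["fovy"])
    if n=="top": cv2.imwrite("pics/topc.png",cv2.resize(im[120:370,230:480,::-1],(600,600),interpolation=cv2.INTER_CUBIC))
    for t in Z:
        for r in spotter.pinpoint(t,n)[:3]: print(t,round(r["conf"],2),np.round(r["uv"],1),at(c,r["uv"],Z[t])[0])
    for r in spotter.trace("bar",n)[:3]:
        m=r["pixels"].astype(np.uint8); p=np.argwhere(m)[:,::-1].astype(np.float32)
        b=cv2.boxPoints(cv2.minAreaRect(p)); w=at(c,b,.04); print("bar trace",r["conf"],r["extent"],w[:,:2].tolist(),np.linalg.norm(np.diff(w,axis=0),axis=1))
s=bot.read_state();print(s["clock"],s["tcp_pos"],s["orientation"])
E
```

```text
top [ 0.319 -0.277  1.069] 49.96655464651048
tray 0.6 [311.8 197.9] [ 0.485 -0.238  0.   ]
lip 0.65 [289.4 209.5] [ 0.452 -0.185  0.032]
lip 0.65 [313.1 196.3] [ 0.484 -0.243  0.032]
cover 0.98 [309.5 195.8] [ 0.485 -0.234  0.032]
bar 0.6 [363.1 197.5] [ 0.486 -0.367  0.   ]
bar 0.48 [396.9 290.3] [ 0.256 -0.449  0.   ]
bar 0.17 [409.6 203.2] [ 0.472 -0.484  0.   ]
lug_fl 0.59 [280.4 179. ] [ 0.522 -0.165  0.058]
lug_fr 0.74 [309.  229.5] [ 0.401 -0.234  0.058]
lug_fr 0.19 [408.8 200. ] [ 0.472 -0.472  0.058]
lug_bl 0.23 [413.6 165.5] [ 0.556 -0.485  0.058]
lug_br 0.85 [338.8 217.3] [ 0.43  -0.305  0.058]
bar trace 0.72 [384.6, 276.5, 420.9, 306.6] [[0.28576226960527845, -0.40710855860724016], [0.2979177098620321, -0.41773589518101795], [0.23042894797871327, -0.4968651511941673], [0.21845593107336286, -0.48619687168120285]] [0.016 0.104 0.016]
bar trace 0.18 [386.1, 175.5, 403.2, 194.0] [[0.5284452193329429, -0.42292598543894494], [0.5285366857475997, -0.46203436038387496], [0.49142325067522075, -0.4612408009411103], [0.4913430149886724, -0.42231401079101144]] [0.039 0.037 0.039]
sce
[... 304 characters left out ...]
.529 -0.171  0.058]
lug_fr 0.97 [287.2 223.2] [ 0.402 -0.235  0.058]
lug_bl 0.74 [309.3 161.7] [ 0.566 -0.238  0.058]
lug_br 0.74 [326.3 213.1] [ 0.441 -0.299  0.058]
bar trace 0.86 [372.5, 298.0, 421.7, 352.4] [[0.2735324964492914, -0.403967743426132], [0.29552531071579874, -0.41862926608071394], [0.22467166625385943, -0.49801669572424345], [0.20491839148629898, -0.48313266370437663]] [0.026 0.106 0.025]
bar trace 0.64 [357.5, 179.2, 382.4, 246.5] [[0.548265700847972, -0.3294379947170152], [0.5648679939628328, -0.35527888685632375], [0.4099825257082247, -0.411741622003858], [0.39623218761241974, -0.38823987759265816]] [0.031 0.165 0.027]
1.15 [ 0.214 -0.614  0.304] [0.    0.986 0.167 0.   ]
```

View pics/topc.png

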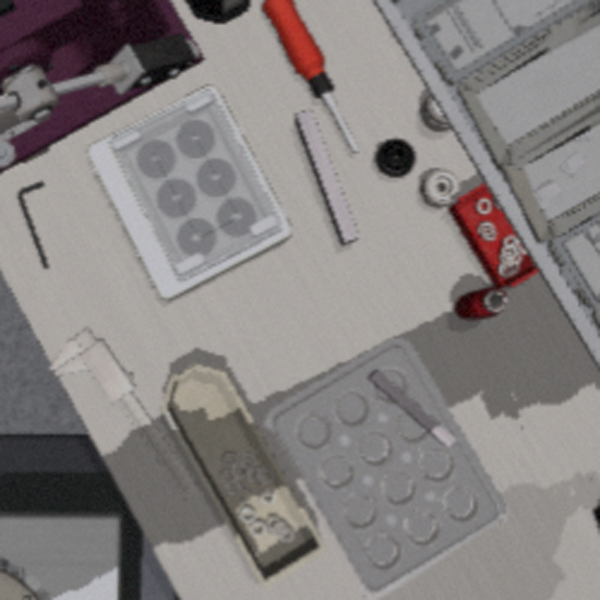

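View pics/scene0.png

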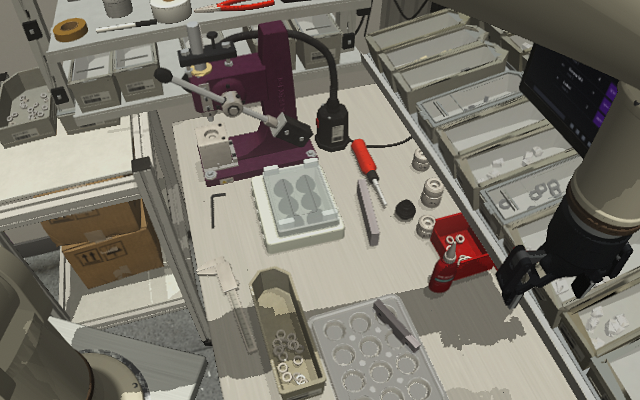

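The right bar stands free at about (367,193) in the top view and is roughly 140 mm long. The one on the grey tray measures about 104 mm and is the decoy. Next I'll refine the tray and bar poses by combining the two cameras.

```bash
cat > fit.py <<'E'
from h import *
from scipy.optimize import least_squares
np.set_printoptions(precision=4,suppress=True)
def hullfit(cams,masks,box,x0):
    # fit x,y,yaw so that the silhouette (hull of projected box) matches the mask: compare support in many directions
    (x1,x2),(y1,y2),(z1,z2)=box
    P=np.array([[x,y,z] for x in(x1,x2) for y in(y1,y2) for z in(z1,z2)])
    A=np.linspace(0,2*np.pi,48,endpoint=False); D=np.c_[np.cos(A),np.sin(A)]
    def f(p):
        Q=P@Ro.from_euler('z',p[2]).as_matrix().T+[p[0],p[1],0]
        r=[]
        for c,m in zip(cams,masks):
            s=(proj(c,Q)@D.T).max(0); r+=[s-(np.argwhere(m)[:,::-1]@D.T).max(0)-.4]
        return np.concatenate(r)
    s=least_squares(f,x0,loss='soft_l1',f_scale=1,x_scale=[.1,.1,1]); return s.x,np.sqrt(np.mean(f(s.x)**2))
def big(m):
    n,l,st,_=cv2.connectedComponentsWithStats(m.astype(np.uint8)); return l==1+st[1:,4].argmax()
BOX=dict(tray=((-.084,.068),(-.09,.09),(0,.032)),cover=((-.059,.059),(-.081,.081),(.032,.05)),bar=((-.008,.008),(-.07,.07),(0,.04)))
E
python3 - <<'E'
from fit import *
for n in("top","scene"):
    vision.get_image(n); c=vision.calibration(n)
    for t,g in(("tray",[.485,-.238,-1.08]),("cover",[.485,-.238,-1.08]),("bar",[.48,-.37,-1.22])):
        for r in spotter.trace(t,n)[:4]:
            e=r["extent"]; ctr=((e[0]+e[2])/2,(e[1]+e[3])/2); u=proj(c,[*g[:2],.02])[0]
            print(n,t,round(r["conf"],2),np.round(e),end=' ')
            if np.hypot(*(u-ctr))<15: print(*hullfit([c],[big(r["pixels"])],BOX[t],g),end='')
            print()
E
```

```text
top tray 0.92 [266. 155. 353. 246.] [ 0.4816 -0.239  -1.0944] 1.3911430223646812
top tray 0.7 [274. 156. 350. 236.] [ 0.4913 -0.2418 -1.0386] 7.350962830061805
top cover 0.93 [275. 159. 349. 236.] [ 0.4814 -0.2388 -1.0926] 0.9975458792937074
top bar 0.92 [352. 168. 379. 223.] [ 0.492  -0.3727 -1.2141] 0.4578518928824117
top bar 0.61 [385. 278. 417. 306.] 
scene tray 0.66 [352. 139. 387. 206.] 
scene tray 0.61 [251. 168. 344. 254.] [ 0.4845 -0.2354 -1.0975] 9.39350793486164
scene cover 0.67 [264. 154. 340. 240.] [ 0.4874 -0.2358 -1.1143] 0.8338761798698948
scene cover 0.41 [417. 218. 436. 239.] 
scene bar 0.9 [372. 299. 420. 353.] 
scene bar 0.57 [355. 180. 379. 245.] [ 0.4954 -0.3697 -1.23  ] 0.7556418326347326
```

```bash
echo '{"motion":[[0.045, 0.049, -0.0196, 0, 0], [0.045, 0.049, -0.0196, 0, 0], [0.045, 0.049, -0.0196, 0, 0], [0.045, 0.049, -0.0196, 0, 0], [0.045, 0.049, -0.0196, 0, 0]]}' > next.json && python3 -m jog next.json 
echo '{"motion":[[0.045, 0.049, -0.0196, 0, 0], [0.045, 0.049, -0.0196, 0, 0], [0.045, 0, 0, 0.05, -0.015], [0.045, 0, 0, 0, 0], [0.045, 0, 0, 0, 0]]}' > next.json && python3 -m jog next.json
python3 - <<'E'
from fit import *
n="wrist"; c=vision.calibration(n); s=bot.read_state(); snap(n,"w1.png")
print(s["clock"],s["tcp_pos"],Ro.from_quat(np.roll(s["orientation"],-1)).as_matrix()[:,:2].T, c["origin"])
for t,g in(("bar",[.493,-.372,-1.22]),("cover",[.484,-.238,-1.1])):
    for r in spotter.trace(t,n)[:3]: print(t,r["conf"],np.round(r["extent"]),*hullfit([c],[big(r["pixels"])],BOX[t],g))
E
```

```text
clock: 2.17
tcp_pos: [0.4144, -0.4393, 0.3041]
orientation: [0.0, 0.986, 0.167, 0.0]
wrist_force: [0.2, -0.2, 0.8]
gripper_width: 0.0449
grip_force: 0.0
clock: 2.8
tcp_pos: [0.4925, -0.3722, 0.2548]
orientation: [0.0, 0.985, 0.174, 0.0]
wrist_force: [-0.6, 0.4, 0.1]
gripper_width: 0.0451
grip_force: 0.0
2.8 [ 0.4925 -0.3722  0.2548] [[ 0.9397  0.342  -0.0001]
 [ 0.342  -0.9397  0.0005]] [ 0.5605 -0.3483  0.3238]
bar 0.84 [312. 100. 332. 261.] [ 0.4943 -0.3704 -1.226 ] 1.141614601019279
bar 0.45 [299. 359. 315. 368.] [ 0.2209 -0.4404 -1.336 ] 57.06527984515407
bar 0.27 [334.   2. 378. 159.] [ 0.581  -0.3699 -1.1065] 10.524789788710969
cover 0.88 [ 50.  22. 253. 244.] [ 0.4817 -0.2343 -1.088 ] 1.9163956129884263
cover 0.32 [334.   1. 378. 162.] [ 0.537  -0.3606 -0.8997] 72.39794324164376
```

View pics/w1.png

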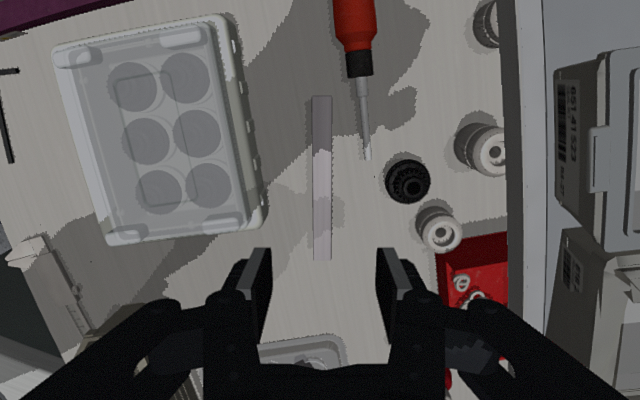

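The bar sits centred between the open fingers (columns 312–332, rows 97–260), with the cover to its left and the driver and hub clear. I'll descend and grip it.

```bash
echo '{"motion":[[0.045, 0.0018, 0, 0.05, 0], [0.045, 0, 0, 0.05, 0], [0.045, 0, 0, 0.04, 0], [0.045, 0, 0, 0.018, 0], [0.045, 0, 0, 0, 0]]}' > next.json && python3 -m jog next.json 60 | head -2
echo '{"motion":[[0, 0, 0, 0, 0], [0, 0, 0, 0, 0], [0, 0, 0, 0, 0], [0, 0, 0, 0, 0]]}' > next.json && python3 -m jog next.json 70
echo '{"motion":[[0, 0, 0, -0.03, 0], [0, 0, 0, -0.04, 0], [0, 0, 0, -0.04, 0], [0, 0, 0, 0, 0]]}' > next.json && python3 -m jog next.json
python3 - <<'E'
from fit import *
n="wrist"; c=vision.calibration(n); s=bot.read_state(); vision.get_image(n)
T=np.array(s["tcp_pos"]);print(T)
for t,g in(("cover",[.484,-.238,-1.1]),("tray",[.484,-.238,-1.1])):
    for r in spotter.trace(t,n)[:2]: print(t,r["conf"],np.round(r["extent"]),*hullfit([c],[big(r["pixels"])],BOX[t],g))
b=BOX["bar"];B=((b[0]),(b[1]),(T[2]-.097,T[2]-.057))
for r in spotter.trace("bar",n)[:2]: print(r["conf"],np.round(r["extent"]),*hullfit([c],[big(r["pixels"])],B,[T[0],T[1],-1.22]))
E
```

```text
clock: 3.58
tcp_pos: [0.4943, -0.3708, 0.0958]
clock: 4.08
tcp_pos: [0.4956, -0.3708, 0.0982]
orientation: [0.001, 0.985, 0.175, 0.001]
wrist_force: [-1.6, 2.3, 7.5]
gripper_width: 0.014
grip_force: 69.2
clock: 4.58
tcp_pos: [0.4963, -0.3716, 0.2094]
orientation: [0.003, 0.985, 0.174, 0.002]
wrist_force: [0.9, -1.2, -7.5]
gripper_width: 0.0142
grip_force: 70.0
[ 0.4963 -0.3716  0.2094]
cover 0.76 [  0.  15. 238. 277.] [ 0.4812 -0.2336 -1.0821] 2.9841606677194075
tray 0.61 [  7.   7. 256. 261.] [ 0.4811 -0.2377 -1.0936] 36.88054475966591
0.55 [299. 105. 346. 372.] [ 0.4951 -0.3727 -1.2262] 26.08058002503289
```

Run:
```python
from h import *
s=bot.read_state();print(np.round(s["q"],2))
# heights of press near the tray: extent of press fl area
c=vision.calibration("top"); 
for uv in [(233,186),(205,157),(183,178),(300,145),(240,160)]: print(uv,at(c,uv,0)[0].round(3),at(c,uv,.26)[0].round(3))
x=np.array([.4596,-.8881]);y=np.array([.888,.4596])
for uv in [(233,186),(205,157),(183,178),(300,145),(240,160)]:
  for z in(0,.13,.26): d=at(c,uv,z)[0][:2]-[.482,-.237]; print(uv,z,"tray",(d@x).round(3),(d@y).round(3))
```

```text
[ 0.97  0.57 -0.5   1.72  0.33  0.94 -0.88]
(233, 186) [ 0.515 -0.038  0.   ] [ 0.468 -0.096  0.26 ]
(205, 157) [0.591 0.036 0.   ] [ 0.525 -0.04   0.26 ]
(183, 178) [0.536 0.09  0.   ] [0.483 0.001 0.26 ]
(300, 145) [ 0.622 -0.207  0.   ] [ 0.548 -0.224  0.26 ]
(240, 160) [ 0.583 -0.054  0.   ] [ 0.519 -0.108  0.26 ]
(233, 186) 0 tray -0.161 0.121
(233, 186) 0.13 tray -0.146 0.086
(233, 186) 0.26 tray -0.131 0.052
(205, 157) 0 tray -0.192 0.222
(205, 157) 0.13 tray -0.174 0.175
(205, 157) 0.26 tray -0.155 0.128
(183, 178) 0 tray -0.266 0.198
(183, 178) 0.13 tray -0.238 0.154
(183, 178) 0.26 tray -0.211 0.11
(300, 145) 0 tray 0.038 0.138
(300, 145) 0.13 tray 0.029 0.102
(300, 145) 0.26 tray 0.019 0.065
(240, 160) 0 tray -0.116 0.174
(240, 160) 0.13 tray -0.107 0.133
(240, 160) 0.26 tray -0.097 0.092
```

```bash
echo '{"motion":[[0, 0, 0, -0.04, 0.1], [0, 0, 0, -0.03, 0.188], [0, 0, 0, 0, 0.188], [0, 0, 0, 0, 0.188], [0, 0, 0, 0, 0.188]]}' > next.json && python3 -m jog next.json 80 |head -3
echo '{"motion":[[0, 0, 0, 0, 0.188], [0, 0, 0, 0, 0.188], [0, 0, 0, 0, 0.188], [0, 0, 0, 0, 0.188], [0, 0, 0, 0, 0.188]]}' > next.json && python3 -m jog next.json |head -3
echo '{"motion":[[0, 0, 0, 0, 0.188], [0, 0, 0, 0, 0.188], [0, 0, 0, 0, 0.188], [0, 0, 0, 0, 0.188], [0, 0, 0, 0, 0.188]]}' > next.json && python3 -m jog next.json|head -3
echo '{"motion":[[0, 0, 0, 0, 0.188], [0, 0, 0, 0, 0.09], [0, 0, 0, 0, 0], [0, 0, 0, 0, 0]]}' > next.json && python3 -m jog next.json
cat > go.py <<'E'
from h import *
import sys
def rel(tx,ty,tz,yawx):
    s=bot.read_state();R=Rq(s["orientation"]);d=R.T@(np.array([tx,ty,tz])-s["tcp_pos"])
    yaw=np.arctan2(R[1,0],R[0,0]); w=(yaw-yawx+np.pi)%(2*np.pi)-np.pi
    print("clock",s["clock"],"dxyz",d.round(4),"turn",round(w,4),"q7",round(s["q"][6],2),"tilt",R[:2,2].round(3))
if __name__=="__main__": rel(*map(float,sys.argv[1:]))
E
python3 go.py .4505 -.1762 .22 -2.6636
```

```text
clock: 5.4
tcp_pos: [0.4935, -0.3698, 0.2734]
orientation: [-0.001, 0.968, -0.25, -0.002]
clock: 6.02
tcp_pos: [0.4935, -0.3697, 0.2732]
orientation: [0.0, 0.751, -0.66, -0.002]
clock: 6.65
tcp_pos: [0.4868, -0.3686, 0.2599]
orientation: [-0.007, -0.453, 0.891, 0.019]
clock: 7.15
tcp_pos: [0.4845, -0.3713, 0.2578]
orientation: [-0.01, -0.333, 0.943, 0.019]
wrist_force: [-0.3, -0.2, -7.2]
gripper_width: 0.014
grip_force: 82.0
clock 7.15 dxyz [-0.0965  0.1713  0.0447] turn 0.2019 q7 -2.57 tilt [-0.032  0.03 ]
```

Run:
```python
from h import *
C={n:vision.calibration(n) for n in("top","scene")}
x=np.array([.4596,-.8881]);y=np.array([.888,.4596])
for nm,a,b in(("knob",(180,178),(163,75)),("hub",(243,160),(232,108)),("end",(300,143),(295,132)),("baseright",(313,150),(315,160)),("baseleft",(230,188),(207,183))):
    r=[ray(C["top"],a),ray(C["scene"],b)]
    A=np.zeros((3,3));B=np.zeros(3)
    for o,d in r:
        d=d[0]/np.linalg.norm(d[0]);M=np.eye(3)-np.outer(d,d);A+=M;B+=M@o
    P=np.linalg.solve(A,B);res=[np.linalg.norm((np.eye(3)-np.outer(d[0],d[0])/(d[0]@d[0]))@(P-o)) for o,d in r]
    d=P[:2]-[.482,-.237];print(nm,P.round(3),"tray",(d@x).round(3),(d@y).round(3),"miss",np.round(res,3))
```

```text
knob [ 0.477 -0.01   0.297] tray -0.204 0.1 miss [0.004 0.004]
hub [ 0.534 -0.102  0.198] tray -0.096 0.108 miss [0. 0.]
end [ 0.594 -0.209  0.109] tray 0.026 0.113 miss [0.006 0.006]
baseright [ 0.601 -0.242  0.031] tray 0.059 0.103 miss [0. 0.]
baseleft [ 0.508 -0.031  0.009] tray -0.171 0.118 miss [0.002 0.002]
```

```bash
echo '{"motion":[[0, 0, 0, 0, -0.188], [0, 0, 0, 0, -0.188], [0, 0, 0, 0, -0.188], [0, 0, 0, 0, -0.188], [0, 0, 0, 0, -0.188]]}' > next.json && python3 -m jog next.json |head -3
echo '{"motion":[[0, 0, 0, 0, -0.188], [0, 0, 0, 0, -0.188], [0, 0, 0, 0, -0.188], [0, 0, 0, 0, -0.188], [0, 0, 0, 0, -0.188]]}' > next.json && python3 -m jog next.json |head -3
echo '{"motion":[[0, 0, 0, 0, -0.188], [0, 0, 0, 0, -0.188], [0, 0, 0, 0, -0.188], [0, 0, 0, 0, -0.188], [0, 0, 0, 0, -0.188]]}' > next.json && python3 -m jog next.json|head -3
echo '{"motion":[[0, 0, 0, 0, -0.14], [0, 0, 0, 0, 0]]}' > next.json && python3 -m jog next.json
python3 go.py .4505 -.1762 .22 .478
```

```text
clock: 7.78
tcp_pos: [0.4843, -0.3723, 0.2612]
orientation: [-0.002, 0.725, -0.689, -0.019]
clock: 8.4
tcp_pos: [0.484, -0.3725, 0.2612]
orientation: [-0.011, 0.958, -0.287, -0.016]
clock: 9.02
tcp_pos: [0.4837, -0.3727, 0.2613]
orientation: [-0.017, 0.984, 0.176, -0.01]
clock: 9.28
tcp_pos: [0.4838, -0.3726, 0.2612]
orientation: [-0.018, 0.97, 0.241, -0.008]
wrist_force: [-0.1, 0.4, -6.7]
gripper_width: 0.0137
grip_force: 82.1
clock 9.275 dxyz [ 0.0627 -0.1875  0.048 ] turn 0.0086 q7 0.06 tilt [-0.025  0.03 ]
```

The lever passes near tray (-0.067, +0.11) at about z = 0.18 m. I'll put the bar 12 mm towards -y, which is inside the tolerance, so the wrist camera stays clear of it. The tool also picked up a small tilt of 2°, which the target has to allow for.

```bash
python3 go.py .4422 -.1846 .20 .478; echo '{"motion":[[0, 0.012, -0.045, 0, 0.0086], [0, 0.012, -0.045, 0, 0], [0, 0.013, -0.045, 0, 0], [0, 0.012, -0.045, 0, 0], [0, 0, 0, 0, 0]]}' > next.json && python3 -m jog next.json; python3 go.py .4422 -.1846 .20 .478
```

```text
clock 9.275 dxyz [ 0.0516 -0.1832  0.0679] turn 0.0086 q7 0.06 tilt [-0.025  0.03 ]
clock: 9.9
tcp_pos: [0.4441, -0.1847, 0.2658]
orientation: [-0.021, 0.971, 0.239, -0.01]
wrist_force: [-0.1, -0.4, -7.1]
gripper_width: 0.0138
grip_force: 82.4
clock 9.9 dxyz [-0.0011  0.002   0.0658] turn 0.006 q7 -0.21 tilt [-0.029  0.036]
```

```bash
echo '{"motion":[[0, -0.001, 0.002, 0.03, 0.006], [0, 0, 0, 0.03, 0], [0, 0, 0, 0.015, 0], [0, 0, 0, 0, 0]]}' > next.json && python3 -m jog next.json
python3 - <<'E'
from fit import *
n="wrist"; c=vision.calibration(n); s=bot.read_state(); im=snap(n,"w2.png"); R=Rq(s["orientation"]);T=np.array(s["tcp_pos"])
print(s["clock"],T)
b=T+R@[0,0,.097]
print("bar bottom by kinematics",b)
for t,g in(("cover",[.482,-.237,-1.09]),("tray",[.482,-.237,-1.09])):
    for r in spotter.trace(t,n)[:1]: print(t,r["conf"],np.round(r["extent"]),*hullfit([c],[big(r["pixels"])],BOX[t],g))
for t,z in(("lip",.032),("lug_fl",.058),("lug_fr",.058),("lug_bl",.058),("lug_br",.058)):
    for r in spotter.pinpoint(t,n)[:1]: print(t,r["conf"],np.round(r["uv"]),at(c,r["uv"],z)[0])
# overlay of model at estimate
im=im[:,:,::-1].copy()
def dr(p,box,col):
    (x1,x2),(y1,y2),(z1,z2)=box
    for z in(z1,z2):
        Q=np.array([[x,y,z] for x,y in((x1,y1),(x2,y1),(x2,y2),(x1,y2))])@Ro.from_euler('z',p[2]).as_matrix().T+[p[0],p[1],0]
        cv2.polylines(im,[proj(c,Q).astype(int)],True,col,1)
dr([.482,-.237,-1.093],BOX["cover"],(0,0,255));dr([.482,-.237,-1.093],BOX["tray"],(255,0,0))
cv2.imwrite("pics/w2o.png",im)
E
```

```text
clock: 10.4
tcp_pos: [0.4419, -0.1899, 0.1909]
orientation: [-0.018, 0.972, 0.234, -0.011]
wrist_force: [-0.3, -0.8, -7.2]
gripper_width: 0.014
grip_force: 82.2
10.4 [ 0.4419 -0.1899  0.1909]
bar bottom by kinematics [ 0.4391 -0.187   0.094 ]
cover 0.96 [335.  50. 554. 310.] [ 0.4834 -0.2405 -1.0746] 14.346365682034534
tray 0.66 [293.  35. 540. 245.] [ 0.4808 -0.2377 -1.0917] 71.60338304856054
lug_fl 0.59 [368.  66.] [ 0.5266 -0.168   0.058 ]
lug_bl 0.94 [522.  67.] [ 0.5649 -0.241   0.058 ]
lug_br 0.73 [492. 296.] [ 0.4419 -0.3067  0.058 ]
```

View pics/w2o.png

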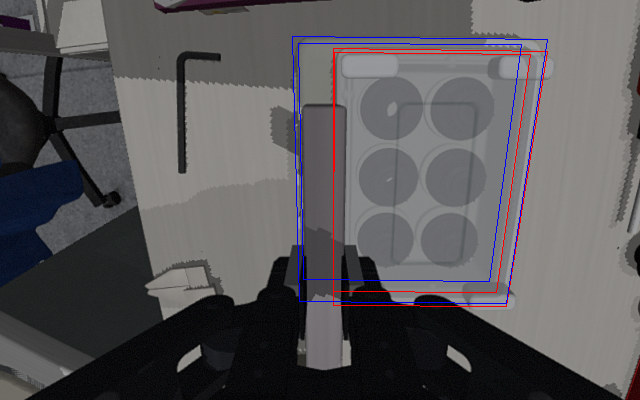

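The bar hangs above the lip at columns 303–347. The red cover model sits about 5 px left of the real cover. The three lugs found here give a consistent pose (spacings of 82 and 139 mm), so I'll check an overlay at that pose.

```bash
cat > ov.py <<'E'
from fit import *
n="wrist"; c=vision.calibration(n); im=cv2.imread("pics/w2.png")
k=3;x0,y0=280,25
im=cv2.resize(im[y0:y0+200,x0:x0+266],None,fx=k,fy=k,interpolation=cv2.INTER_CUBIC)
p=[.4843,-.2374,-1.084]
def dr(box,col,zs=None):
    (x1,x2),(y1,y2),(z1,z2)=box
    for z in zs or (z2,):
        Q=np.array([[x,y,z] for x,y in((x1,y1),(x2,y1),(x2,y2),(x1,y2))])@Ro.from_euler('z',p[2]).as_matrix().T+[p[0],p[1],0]
        cv2.polylines(im,[((proj(c,Q)-[x0,y0]+.5)*k).astype(int)],True,col,1)
dr(BOX["cover"],(0,0,255),(.032,.05));dr(BOX["tray"],(255,0,0))
for sx in(-1,1):
    for sy in(-1,1): dr(((sx*.041-.015,sx*.041+.015),(sy*.07-.006,sy*.07+.006),(.05,.066)),(0,255,0))
cv2.imwrite("pics/w2z.png",im)
E
python3 ov.py
```

```text
(no output)
```

View pics/w2z.png

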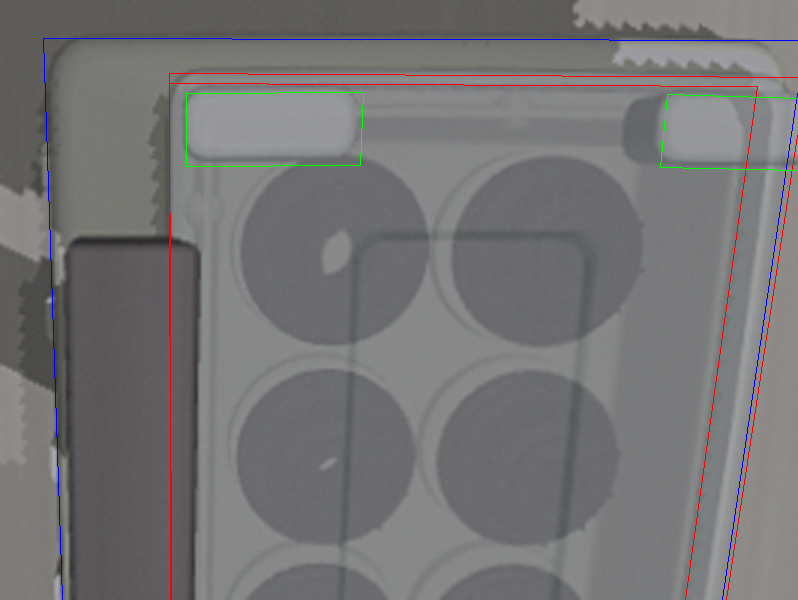

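The overlay matches the lugs and cover edges to within about 1 mm. Next I'll compare the bar's seen position with its kinematic one in the same camera, then work out the move.

```bash
cat > w.py <<'E'
from fit import *
c=vision.calibration("wrist"); s=bot.read_state();R=Rq(s["orientation"]);T=np.array(s["tcp_pos"])
for z in(.057,.097):
  P=np.array([[a,b,z] for a in(.07,.02) for b in(-.008,.008)]);print(z,proj(c,T+P@R.T).round(1).tolist())
g=cv2.cvtColor(cv2.imread("pics/w2.png"),6).astype(int)
for r in(115,150,170): print(r,g[r,296:354].tolist())
yaw=-1.084;X=np.array([np.cos(yaw),np.sin(yaw)]);Y=np.array([-X[1],X[0]]);O=np.array([.4843,-.2374])
b=(T+R@[0,0,.097])[:2]-O; print("bar in tray",b@X,b@Y,"yaw x tool - tray y",np.arctan2(R[1,0],R[0,0])-np.arctan2(Y[1],Y[0]))
t=O-.068*X-.012*Y; bz=R@[0,0,.097]; tgt=np.r_[t,.032+.002]-bz
print("target TCP",tgt,"d tool",R.T@(tgt-T),"tilt along X",R[:2,2]@X,R[:2,2]@Y)
E
python3 w.py
```

```text
0.057 [[297.9, 100.9], [344.6, 100.9], [300.5, 236.9], [342.6, 236.9]]
0.097 [[304.1, 99.5], [339.6, 99.5], [305.6, 205.5], [338.5, 205.5]]
115 [73, 74, 115, 132, 142, 107, 74, 74, 86, 90, 91, 89, 89, 89, 89, 89, 88, 89, 89, 89, 87, 89, 90, 89, 89, 92, 91, 91, 91, 92, 92, 93, 94, 93, 93, 93, 94, 93, 94, 97, 94, 96, 95, 94, 95, 93, 91, 92, 83, 69, 71, 133, 138, 137, 130, 123, 129, 136]
150 [77, 75, 62, 75, 85, 89, 60, 69, 82, 90, 90, 90, 90, 89, 89, 87, 89, 89, 88, 87, 89, 88, 90, 89, 90, 89, 90, 91, 93, 91, 92, 93, 93, 93, 96, 93, 93, 95, 94, 96, 97, 95, 94, 94, 94, 92, 91, 86, 72, 63, 127, 135, 136, 136, 124, 128, 132, 136]
170 [126, 125, 76, 60, 78, 87, 59, 67, 77, 88, 90, 88, 89, 90, 88, 87, 88, 88, 88, 87, 88, 90, 90, 87, 91, 90, 91, 90, 90, 92, 92, 93, 92, 93, 93, 93, 95, 96, 95, 95, 97, 95, 96, 93, 92, 90, 92, 83, 72, 68, 128, 136, 137, 133, 124, 130, 134, 137]
bar in tray -0.06583822312047515 -0.015082214902848081 yaw x tool - tray y -0.010806876959279677
target TCP [ 0.4446 -0.1859  0.1309] d tool [0.0037 0.0002 0.0606] tilt along X -0.04017062554555861 -0.010148252972539277
```

```bash
echo '{"motion":[[0, 0.0037, -0.001, 0.02, -0.01], [0, 0, 0, 0.02, 0], [0, 0, 0, 0.01, 0], [0, 0, 0, 0, 0], [0, 0, 0, 0, 0]]}' > next.json && python3 -m jog next.json
python3 w.py | tail -2
python3 - <<'E'
from fit import *
n="wrist"; c=vision.calibration(n); im=snap(n,"w3.png")
for t,z in(("lug_fl",.058),("lug_bl",.058),("lug_br",.058)):
    for r in spotter.pinpoint(t,n)[:1]: print(t,r["conf"],np.round(r["uv"]),at(c,r["uv"],z)[0])
cv2.imwrite("pics/w3z.png",cv2.resize(im[0:260,240:540,::-1],None,fx=2.3,fy=2.3,interpolation=cv2.INTER_CUBIC))
E
```

```text
clock: 11.42
tcp_pos: [0.4443, -0.1855, 0.1416]
orientation: [-0.018, 0.97, 0.24, -0.01]
wrist_force: [0.3, 0.0, -7.8]
gripper_width: 0.0139
grip_force: 82.2
bar in tray -0.06840495928184931 -0.012057012088225766 yaw x tool - tray y -0.0011937601879262183
target TCP [ 0.4446 -0.1858  0.1309] d tool [0.0002 0.0008 0.0107] tilt along X -0.039722521634103336 -0.010388109741219861
lug_fl 0.89 [386.  70.] [ 0.5265 -0.1676  0.058 ]
lug_bl 0.56 [587.  75.] [ 0.5653 -0.2413  0.058 ]
lug_br 0.87 [529. 355.] [ 0.4423 -0.3052  0.058 ]
```

View pics/w3z.png

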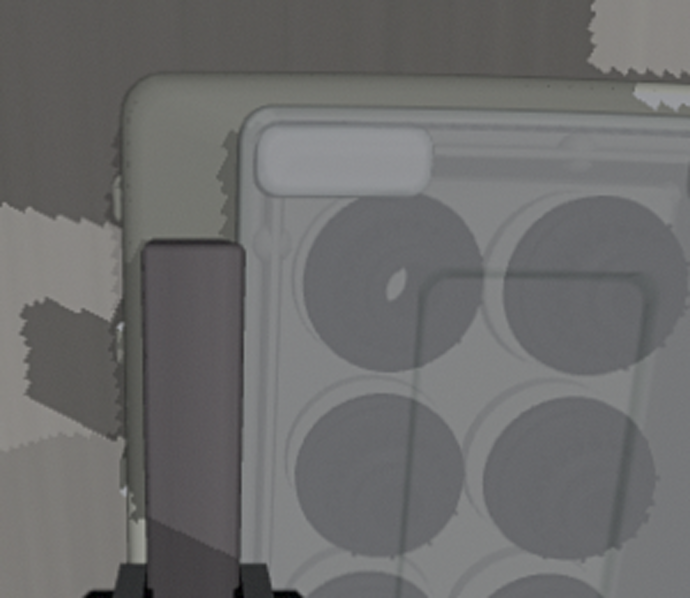

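Run:
```python
from fit import *
c=vision.calibration("wrist");s=bot.read_state();R=Rq(s["orientation"]);T=np.array(s["tcp_pos"])
yaw=-1.084;X=np.array([np.cos(yaw),np.sin(yaw)]);Y=np.array([-X[1],X[0]]);O=np.array([.4843,-.2374])
f=lambda u,v,z:(lambda d:(round(d@X,4),round(d@Y,4)))(at(c,(240+u/2.3-.3,v/2.3-.3),z)[0,:2]-O)
tz=(T+R@[.06,0,.057])[2]; print("top z",tz)
for u,v in((243,280),(240,500)): print("bar right",f(u,v,tz))
for u,v in((147,280),(150,500)): print("bar left",f(u,v,tz))
for u,v in((240,150),(238,190),(240,230)): print("cover edge z50",f(u,v,.05),"z32",f(u,v,.032))
for u,v in((124,150),(127,450)): print("tray edge",f(u,v,.032))
```

```text
top z 0.08395479187516006
bar right (np.float64(-0.0588), np.float64(0.0515))
bar right (np.float64(-0.0587), np.float64(0.0164))
bar left (np.float64(-0.0732), np.float64(0.0515))
bar left (np.float64(-0.0734), np.float64(0.0162))
cover edge z50 (np.float64(-0.059), np.float64(0.0724)) z32 (np.float64(-0.0587), np.float64(0.0736))
cover edge z50 (np.float64(-0.0593), np.float64(0.0653)) z32 (np.float64(-0.059), np.float64(0.0657))
cover edge z50 (np.float64(-0.0588), np.float64(0.0581)) z32 (np.float64(-0.0585), np.float64(0.0577))
tray edge (np.float64(-0.0826), np.float64(0.0738))
tray edge (np.float64(-0.0834), np.float64(0.0094))
```

Camera and kinematics agree: the bar's inner bottom edge is about 1 mm off the cover edge, and parallel to it. I'll lower it now.

```bash
echo '{"motion":[[0, 0, 0.0002, 0.005, 0], [0, 0, 0.0002, 0.004, 0], [0, 0, 0, 0.0025, 0], [0, 0, 0, 0, 0]]}' > next.json && python3 -m jog next.json; python3 w.py | tail -2
```

```text
clock: 12.12
tcp_pos: [0.4435, -0.1853, 0.1304]
orientation: [-0.019, 0.971, 0.24, -0.01]
wrist_force: [-5.1, 2.3, 9.3]
gripper_width: 0.014
grip_force: 84.5
bar in tray -0.06920999839793011 -0.012693649326050348 yaw x tool - tray y -0.001712663578939455
target TCP [ 0.4447 -0.1861  0.1309] d tool [ 0.0007  0.0012 -0.0006] tilt along X -0.04212760825518301 -0.010153964629555487
```

```bash
echo '{"motion":[[0, 0.0005, 0.0015, -0.0015, 0], [0, 0, 0, 0, 0]]}' > next.json && python3 -m jog next.json; python3 w.py | tail -2;  echo '{"motion":[[0.025, 0, 0, 0, 0], [0.04, 0, 0, 0, 0], [0.04, 0, 0, 0, 0]]}' > next.json && python3 -m jog next.json
python3 - <<'E'
from fit import *
n="wrist"; c=vision.calibration(n); im=snap(n,"w4.png")
cv2.imwrite("pics/w4z.png",cv2.resize(im[0:330,240:540,::-1],None,fx=1.8,fy=1.8,interpolation=cv2.INTER_CUBIC))
E
```

```text
clock: 12.38
tcp_pos: [0.4447, -0.1861, 0.1308]
orientation: [-0.019, 0.97, 0.24, -0.01]
wrist_force: [-1.2, 1.1, -3.0]
gripper_width: 0.0134
grip_force: 83.0
bar in tray -0.06788581051775343 -0.012056115971943136 yaw x tool - tray y -0.0010578913807107182
target TCP [ 0.4447 -0.1859  0.1309] d tool [ 0.0001 -0.0001 -0.0001] tilt along X -0.041339630506819956 -0.011200576179273416
clock: 12.75
tcp_pos: [0.4455, -0.1866, 0.1313]
orientation: [-0.018, 0.97, 0.24, -0.01]
wrist_force: [-0.4, 0.9, -0.0]
gripper_width: 0.04
grip_force: 0.0
```

View pics/w4z.png

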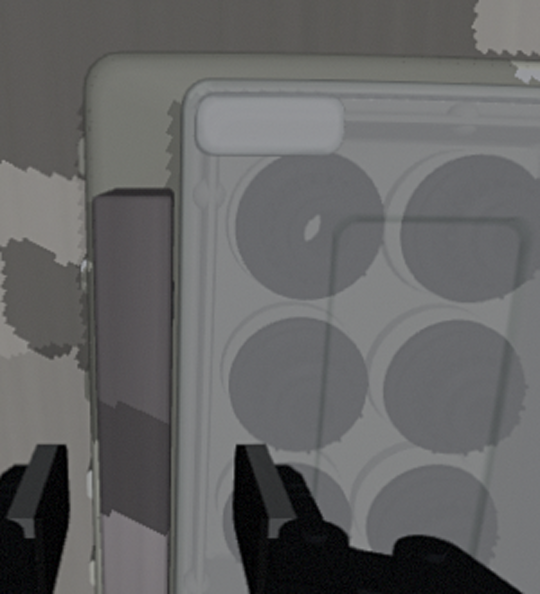

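The bar now stands on the lip, and a narrow gap shows between it (column 172) and the cover edge (183). I'll measure it.

```bash
cat > gap.py <<'E'
from fit import *
c=vision.calibration("wrist");s=bot.read_state()
yaw=-1.084;X=np.array([np.cos(yaw),np.sin(yaw)]);Y=np.array([-X[1],X[0]]);O=np.array([.4843,-.2374])
f=lambda u,v,z:(lambda d:(round(float(d@X),4),round(float(d@Y),4)))(at(c,(240+u/1.8-.3,v/1.8-.3),z)[0,:2]-O)
for u,v in((172,210),(170,500)): print("bar right top",f(u,v,.072))
for u,v in((95,210),(98,500)): print("bar left top",f(u,v,.072))
print("far end",f(135,192,.072))
for u,v in((182,120),(182,250),(180,400)): print("cover edge z50",f(u,v,.05),"z32",f(u,v,.032))
for u,v in((86,100),(90,350)): print("tray edge",f(u,v,.032))
E
python3 gap.py
```

```text
bar right top (-0.0606, 0.0535)
bar right top (-0.0605, -0.0096)
bar left top (-0.0756, 0.0535)
bar left top (-0.0767, -0.01)
far end (-0.0678, 0.0569)
cover edge z50 (-0.0587, 0.0715) z32 (-0.0586, 0.0727)
cover edge z50 (-0.0584, 0.0429) z32 (-0.0583, 0.0406)
cover edge z50 (-0.0585, 0.0059) z32 (-0.0583, -0.0008)
tray edge (-0.0823, 0.0775)
tray edge (-0.083, 0.0134)
```

The gap is about 2 mm, the bar is parallel to the cover edge, and it sits near y = -13 mm. All of that is within tolerance. Now I'll retreat upward and turn a quarter turn for the front-right lug.

```bash
echo '{"motion":[[0.04, 0, -0.001, -0.02, 0], [0.04, 0, -0.002, -0.05, 0], [0.04, 0, 0, -0.045, 0], [0.04, -0.03, 0.02, 0, 0.188], [0.04, -0.03, 0.02, 0, 0.188]]}' > next.json && python3 -m jog next.json |head -3
echo '{"motion":[[0.036, 0, 0, 0, 0.188], [0.036, 0, 0, 0, 0.188], [0.036, 0, 0, 0, 0.188], [0.036, 0, 0, 0, 0.188], [0.036, 0, 0, 0, 0.188]]}' > next.json && python3 -m jog next.json |head -2
echo '{"motion":[[0.036, 0, 0, 0, 0.188], [0.036, 0, 0, 0, 0.067], [0.036, 0, 0, 0, 0], [0.036, 0, 0, 0, 0]]}' > next.json && python3 -m jog next.json |head -3
python3 go.py .4041 -.2357 .17 -1.084
python3 - <<'E'
from fit import *
n="wrist"; c=vision.calibration(n);im=snap(n,"w5.png")
for t,z in(("lug_fl",.058),("lug_fr",.058),("lug_bl",.058),("lug_br",.058)):
    for r in spotter.pinpoint(t,n)[:1]: print(t,r["conf"],np.round(r["uv"]),at(c,r["uv"],z)[0])
E
```

```text
clock: 13.42
tcp_pos: [0.4075, -0.2473, 0.2462]
orientation: [-0.016, 0.998, 0.053, -0.012]
clock: 14.05
tcp_pos: [0.407, -0.2468, 0.2454]
clock: 14.55
tcp_pos: [0.4069, -0.2468, 0.2454]
orientation: [-0.006, 0.858, -0.514, -0.02]
clock 14.55 dxyz [-0.008  -0.0036  0.0757] turn 0.0038 q7 -1.32 tilt [-0.029  0.031]
lug_fl 0.83 [133. 203.] [ 0.5278 -0.167   0.058 ]
lug_fr 0.87 [319. 203.] [ 0.402  -0.2335  0.058 ]
lug_bl 0.98 [122.  86.] [ 0.5631 -0.2458  0.058 ]
lug_br 0.62 [318.  87.] [ 0.4417 -0.308   0.058 ]
```

```bash
python3 go.py .4054 -.2374 .1245 -1.084
```

```text
clock 14.8 dxyz [-0.004  -0.0043  0.1211] turn 0.0028 q7 -1.32 tilt [-0.028  0.031]
```

```bash
echo '{"motion":[[0.036, -0.004, -0.0043, 0.05, 0.003], [0.036, 0, 0, 0.04, 0], [0.036, 0, 0, 0.015, 0], [0.036, 0, 0, 0, 0], [0.036, 0, 0, 0, 0]]}' > next.json && python3 -m jog next.json 25
python3 go.py .4054 -.2374 .1245 -1.084
python3 - <<'E'
from fit import *
n="wrist"; c=vision.calibration(n);im=snap(n,"w6.png")
cv2.imwrite("pics/w6z.png",cv2.resize(im[80:400,120:520,::-1],None,fx=1.8,fy=1.8,interpolation=cv2.INTER_CUBIC))
E
```

```text
clock: 15.42
tcp_pos: [0.4064, -0.2387, 0.1418]
orientation: [-0.006, 0.856, -0.516, -0.019]
wrist_force: [0.4, 0.1, -0.2]
gripper_width: 0.0359
grip_force: 0.0
clock 15.425 dxyz [-0.001   0.0001  0.0173] turn -0.0007 q7 -1.23 tilt [-0.027  0.03 ]
```

View pics/w6z.png

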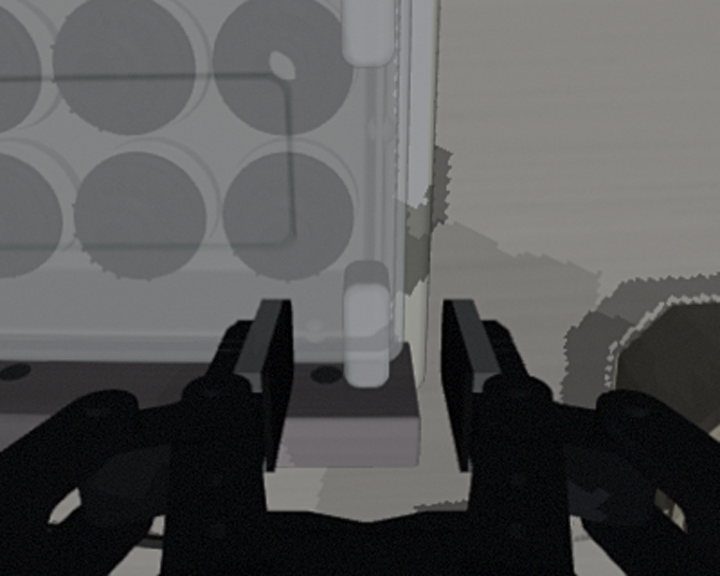

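The fingers straddle the front-right lug evenly (lug at 344–388, pads at 292 and 443). I'll go down and close.

```bash
echo '{"motion":[[0.036, -0.001, 0, 0.01, 0], [0.036, 0, 0, 0.007, 0], [0.036, 0, 0, 0, 0], [0, 0, 0, 0, 0], [0, 0, 0, 0, 0]]}' > next.json && python3 -m jog next.json 25
echo '{"motion":[[0, 0, 0, 0, 0], [0, 0, 0, 0, 0]]}' > next.json && python3 -m jog next.json 25
```

```text
clock: 16.1
tcp_pos: [0.4048, -0.2366, 0.1237]
orientation: [-0.006, 0.856, -0.516, -0.02]
wrist_force: [-0.3, 0.5, -0.0]
gripper_width: 0.0112
grip_force: 26.6
clock: 16.35
tcp_pos: [0.4048, -0.2366, 0.1237]
orientation: [-0.006, 0.856, -0.516, -0.02]
wrist_force: [-0.8, 0.8, 2.0]
gripper_width: 0.0111
grip_force: 26.8
```

```bash
echo '{"motion":[[0, 0.0003, 0, -0.0015, 0], [0, 0.0003, 0, -0.0015, 0], [0, 0.0002, 0, -0.001, 0], [0, 0, 0, 0, 0]]}' > next.json && python3 -m jog next.json|grep -v ori
echo '{"motion":[[0, 0.0003, 0, -0.0015, 0], [0, 0.0003, 0, -0.0015, 0], [0, 0.0002, 0, -0.001, 0], [0, 0, 0, 0, 0]]}' > next.json && python3 -m jog next.json|grep -v ori
python3 - <<'E'
from fit import *
n="wrist"; c=vision.calibration(n);s=bot.read_state();im=snap(n,"w7.png")
for t,z in(("lug_bl",.058),("lug_br",.058),("lug_fl",.058),("bar",.032)):
    for r in spotter.pinpoint(t,n)[:1]: print(t,round(r["conf"],2),np.round(r["uv"]),at(c,r["uv"],z)[0])
E
```

```text
clock: 16.85
tcp_pos: [0.4049, -0.2368, 0.1273]
wrist_force: [-1.5, 2.7, -3.8]
gripper_width: 0.0113
grip_force: 26.1
clock: 17.35
tcp_pos: [0.4055, -0.2377, 0.1315]
wrist_force: [-2.4, 4.6, -2.6]
gripper_width: 0.0113
grip_force: 29.5
lug_bl 0.27 [ 28. 267.] [ 0.5249 -0.1691  0.058 ]
lug_br 0.59 [324.  66.] [ 0.4423 -0.3089  0.058 ]
lug_fl 0.6 [ 22. 269.] [ 0.5276 -0.1663  0.058 ]
```

```bash
echo '{"motion":[[0, -0.0006, 0, -0.0015, 0], [0, -0.0006, 0, -0.0015, 0], [0, 0, 0, -0.001, 0], [0, 0, 0, 0, 0]]}' > next.json && python3 -m jog next.json|grep -v ori
python3 - <<'E'
from fit import *
for n in ("scene","wrist"):
  c=vision.calibration(n);im=snap(n,n+"8.png")
  for t,z in(("lug_fr",.07),("lug_bl",.06),("lug_br",.06),("lug_fl",.07),("bar",.032),("tray",0)):
    for r in spotter.pinpoint(t,n)[:1]: print(n,t,round(r["conf"],2),np.round(r["uv"]),at(c,r["uv"],z)[0])
  if n=="wrist": cv2.imwrite("pics/w8.png",im[:,:,::-1])
  else: cv2.imwrite("pics/s8.png",cv2.resize(im[110:310,220:480,::-1],None,fx=3,fy=3,interpolation=cv2.INTER_CUBIC))
E
```

```text
clock: 18.1
tcp_pos: [0.406, -0.238, 0.136]
wrist_force: [2.6, -0.2, -4.9]
gripper_width: 0.0113
grip_force: 35.0
scene lug_fr 0.73 [290. 216.] [ 0.4096 -0.2376  0.07  ]
scene lug_bl 0.63 [310. 161.] [ 0.566  -0.2384  0.06  ]
scene lug_br 0.57 [334. 210.] [ 0.4511 -0.3121  0.06  ]
scene lug_fl 0.79 [270. 169.] [ 0.5172 -0.1704  0.07  ]
scene bar 0.88 [394. 332.] [ 0.2423 -0.4514  0.032 ]
scene tray 0.32 [270. 167.] [ 0.591  -0.1431  0.    ]
wrist lug_fr 0.55 [324. 272.] [ 0.4043 -0.2363  0.07  ]
wrist lug_br 0.71 [327.  68.] [ 0.4409 -0.3087  0.06  ]
wrist lug_fl 0.75 [ 28. 260.] [ 0.5207 -0.1802  0.07  ]
wrist bar 0.66 [221. 286.] [ 0.4394 -0.1827  0.032 ]
```

View pics/w8.png

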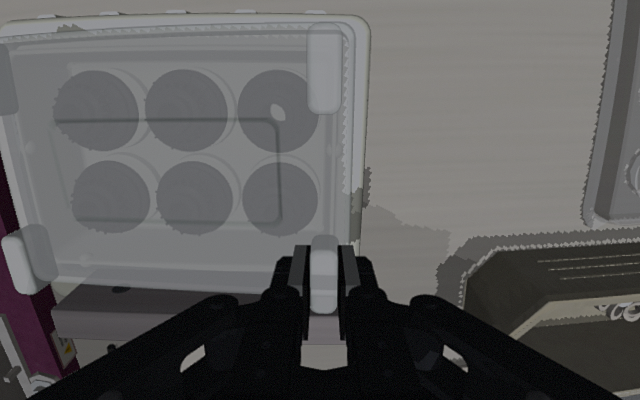

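The front edge of the cover has risen and looks larger in the picture. The back-right lug (324,68) and the bar below (220,290) are where they were. I'll keep lifting slowly.

```bash
echo '{"motion":[[0, 0, 0, -0.002, 0], [0, 0, 0, -0.002, 0], [0, 0, 0, -0.002, 0], [0, 0, 0, 0, 0]]}' > next.json && python3 -m jog next.json|grep -v ori
echo '{"motion":[[0, 0, 0, -0.003, 0], [0, 0, 0, -0.003, 0], [0, 0, 0, 0, 0]]}' > next.json && python3 -m jog next.json|grep -v ori
python3 - <<'E'
from fit import *
n="scene";im=snap(n,"s9.png")
a=cv2.imread("pics/scene0.png");b=im[:,:,::-1]
f=lambda i:cv2.resize(i[120:270,230:410],None,fx=2.2,fy=3.3*.67,interpolation=cv2.INTER_CUBIC)
cv2.imwrite("pics/s9z.png",np.hstack([f(a),f(b)]))
E
```

```text
clock: 19.3
tcp_pos: [0.4055, -0.2377, 0.142]
wrist_force: [0.1, -0.8, -0.3]
gripper_width: 0.0111
grip_force: 26.3
clock: 19.68
tcp_pos: [0.4057, -0.2378, 0.1479]
wrist_force: [0.0, -0.8, -0.7]
gripper_width: 0.0113
grip_force: 26.3
```

View pics/s9z.png

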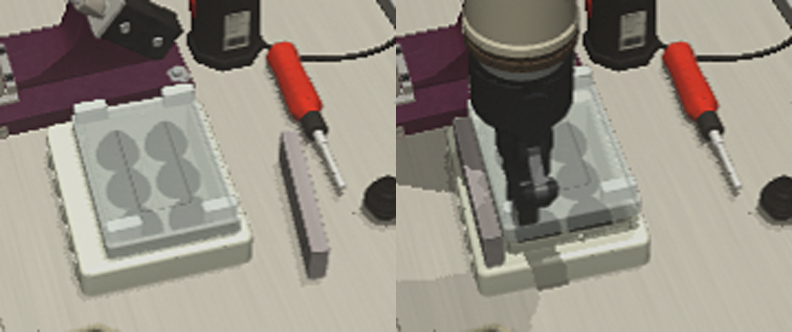

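The cover is free: the lift force has dropped to its weight, and the bar and tray have stayed put. I'll firm up the grip and raise it.

```bash
echo '{"motion":[[0, 0, 0, 0, 0], [0, 0, 0, -0.005, 0], [0, 0, 0, -0.01, 0], [0, 0, 0, -0.015, 0], [0, 0, 0, -0.02, 0]]}' > next.json && python3 -m jog next.json 60|grep -v ori
echo '{"motion":[[0, 0, 0, -0.04, 0], [0, 0, 0, -0.04, 0], [0, 0, 0, -0.03, 0], [0, 0, 0, 0, 0]]}' > next.json && python3 -m jog next.json|grep -v ori
python3 - <<'E'
from fit import *
n="wrist";c=vision.calibration(n);s=bot.read_state();snap(n,"w10.png");print(s["tcp_pos"])
L=dict(lug_fl=(-.041,.07,.026),lug_fr=(-.041,-.07,.026),lug_bl=(.041,.07,.026),lug_br=(.041,-.07,.026));A=[];B=[]
for t in list(L)+["cover"]:
    for r in spotter.pinpoint(t,n)[:1]:
        print(t,round(r["conf"],2),np.round(r["uv"]))
        if r["conf"]>.4: A.append(L.get(t,(0,0,0)));B.append(r["uv"])
if len(A)>=4:
    ok,rv,tv=cv2.solvePnP(np.array(A),np.array(B,float),K(c),np.array(c["distortion"],float),flags=cv2.SOLVEPNP_SQPNP)
    W=Rq(c["rotation"])@np.diag([1,-1,-1]);Rw=W@cv2.Rodrigues(rv)[0];print("cover pos",W@tv[:,0]+c["origin"],"z axis",Rw[:,2])
E
python3 go.py .40 -.43 .275 -1.084
```

```text
clock: 20.35
tcp_pos: [0.4069, -0.239, 0.1986]
wrist_force: [-0.2, -0.8, -0.6]
gripper_width: 0.0104
grip_force: 63.3
clock: 20.85
tcp_pos: [0.4109, -0.2434, 0.3101]
wrist_force: [0.6, 0.3, -1.6]
gripper_width: 0.0102
grip_force: 63.3
[ 0.4109 -0.2434  0.3101]
lug_fl 0.94 [ 16. 270.]
lug_fr 0.59 [325. 276.]
lug_br 0.68 [326.  66.]
cover 0.94 [170. 166.]
cover pos [ 0.4898 -0.2461  0.2204] z axis [0.0011 0.0464 0.9989]
clock 21.15 dxyz [0.1627 0.0961 0.0259] turn -0.0009 q7 -1.45 tilt [-0.031  0.031]
```

Run:
```python
from fit import *
c=vision.calibration("wrist");s=bot.read_state();R=Rq(s["orientation"]);T=np.array(s["tcp_pos"])
Rc=R.T@Rq(c["rotation"]);oc=R.T@(c["origin"]-T)
# w8 pose
T8=np.array([.406,-.238,.136]);c8=dict(c);c8["origin"]=T8+R@oc;c8["rotation"]=np.roll(Ro.from_matrix(R@Rc).as_quat(),1)
yaw=-1.084;Rz=Ro.from_euler('z',yaw).as_matrix();O=np.array([.4843,-.2374,0])
top={k:np.array([sx*.041,sy*.07,.034]) for k,sx,sy in(("fl",-1,1),("fr",-1,-1),("bl",1,1),("br",1,-1))}
def H(th,ph,dz):
    h=np.array([.059,.081,0]); Rr=Ro.from_rotvec([ph,th,0]).as_matrix()
    return {k:O+[0,0,.032+dz]+Rz@(h+Rr@(p-h)) for k,p in top.items()}
for nm,a in(("level up 12.3",(0,0,.0123)),("pivot y .12",(.123,0,0)),("pivot y .09 x .03",(.085,-.024,0)),("pivot diag",(.06,-.04,0))):
    P=H(*a);print(nm,{k:(proj(c8,v)[0].round(0).tolist(),round((v[2]-.066)*1e3,1)) for k,v in P.items()})
```

```text
level up 12.3 {'fl': ([-2.0, 285.0], np.float64(12.3)), 'fr': ([324.0, 289.0], np.float64(12.3)), 'bl': ([-59.0, 88.0], np.float64(12.3)), 'br': ([323.0, 73.0], np.float64(12.3))}
pivot y .12 {'fl': ([-5.0, 275.0], np.float64(12.0)), 'fr': ([324.0, 278.0], np.float64(12.0)), 'bl': ([-38.0, 75.0], np.float64(2.0)), 'br': ([323.0, 61.0], np.float64(2.0))}
pivot y .09 x .03 {'fl': ([0.0, 274.0], np.float64(8.6)), 'fr': ([321.0, 281.0], np.float64(12.0)), 'bl': ([-38.0, 79.0], np.float64(1.7)), 'br': ([321.0, 64.0], np.float64(5.0))}
pivot diag {'fl': ([4.0, 273.0], np.float64(6.3)), 'fr': ([320.0, 284.0], np.float64(11.9)), 'bl': ([-39.0, 81.0], np.float64(1.4)), 'br': ([319.0, 67.0], np.float64(7.0))}
```

Run:
```python
import cv2,numpy as np
a=cv2.imread("pics/w8.png");b=cv2.imread("pics/w10.png");
f=lambda i:cv2.resize(i[0:310,0:390],(400,318))
cv2.imwrite("pics/cmp.png",np.hstack([f(a),f(b)]))
```

```text
(no output)
```

View pics/cmp.png

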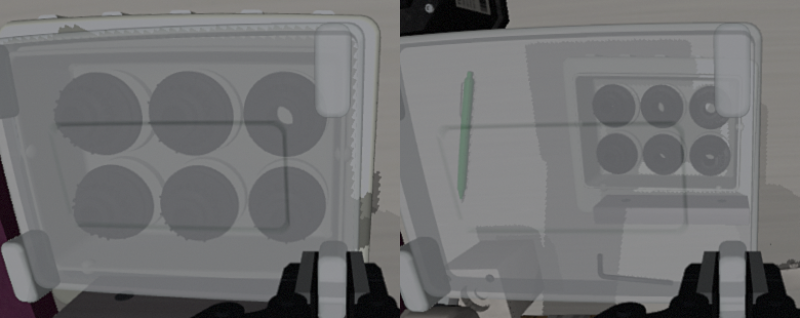

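Comparing the peel frame (left) with now (right), the back-left corner was clearly lower and further away during the peel, so this was a proper diagonal peel. The tray and its hubs are uncovered and the bar is still on the lip. Next I'll move the cover aside.

```bash
python3 go.py .36 -.38 .30 -1.084
```

```text
clock 21.15 dxyz [0.0988 0.1084 0.0037] turn -0.0009 q7 -1.45 tilt [-0.031  0.031]
```

```bash
echo '{"motion":[[0, 0.02, 0.022, 0, 0], [0, 0.028, 0.031, 0, 0], [0, 0.028, 0.031, 0, 0], [0, 0.022, 0.024, 0.002, 0], [0, 0, 0, 0, 0]]}' > next.json && python3 -m jog next.json|grep -v ori
echo '{"motion":[[0, 0, 0, 0, 0], [0, 0, 0, 0, 0], [0, 0, 0, 0, 0]]}' > next.json && python3 -m jog next.json
python3 - <<'E'
from fit import *
for n in("top","scene"):
    snap(n,n+"11.png");c=vision.calibration(n)
    for t,z in(("tray",0),("bar",.032),("cover",.21),("lip",.032)):
        for r in spotter.pinpoint(t,n)[:2]: print(n,t,round(r["conf"],2),at(c,r["uv"],z)[0])
E
```

```text
clock: 21.78
tcp_pos: [0.3582, -0.3817, 0.3022]
wrist_force: [0.4, -0.1, -0.0]
gripper_width: 0.0103
grip_force: 63.3
clock: 22.15
tcp_pos: [0.3612, -0.3786, 0.3024]
orientation: [-0.006, 0.857, -0.515, -0.02]
wrist_force: [0.0, 0.1, -1.1]
gripper_width: 0.0104
grip_force: 63.3
top tray 0.78 [ 0.4847 -0.2387  0.    ]
top bar 0.51 [ 0.258  -0.4511  0.032 ]
top lip 0.25 [ 0.5214 -0.3246  0.032 ]
scene tray 0.62 [ 0.4825 -0.2449  0.    ]
scene bar 0.9 [ 0.4368 -0.1832  0.032 ]
scene bar 0.62 [ 0.2449 -0.4517  0.032 ]
scene lip 0.59 [ 0.4541 -0.1795  0.032 ]
```

View pics/scene11.png

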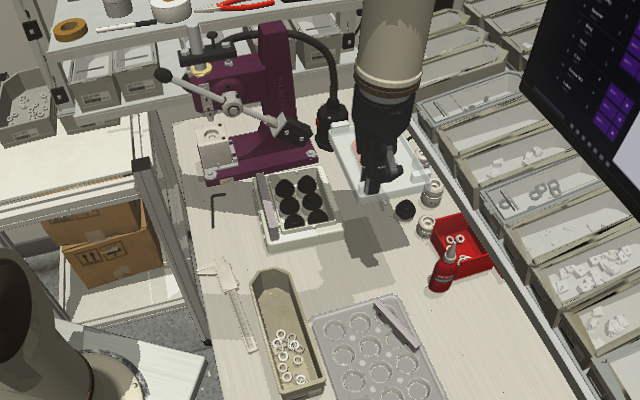

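The tray lies flat and uncovered at (300,205), with the bar on its lip at (268,205). The cover is held level at (380,165), well to the side, and nothing else has moved. I'll hand it in.

```bash
python3 -c "
from cell import bot
print(bot.job_done())"
```

```text
the job is handed in; nothing more can be done
None
```

The job is handed in, though the hand-in gave no verdict: the bar stands on the lip about 2 mm from where the cover's edge was, the cover was peeled from its front-right corner with the back-left corner still down as far as the pictures show, and the arm holds it level about 21 cm up, beside the uncovered tray.

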